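Shut and lock the filter panel of a bench dust extractor

TASK

The filter panel on top of the bench dust extractor stands ajar. Push it fully shut with the fingertips, then set a fingertip in the slot of its round cam fastener and turn it a quarter turn clockwise, all the way to its stop, so that the panel is locked. Do not grasp anything, do not swing the panel further open, leave the tools and pieces around it where they stand, and finish clear of everything.

Things in the scene. Friction and masses are not known exactly. Their poses are not given: they have to be found in the camera images.
- extractor: Fixed grey bench dust extractor: box 240 mm front to back (its x) by 260 mm (y), 140 mm high to the top of its shut panel. Origin: centre of its underside, on the bench; x points from its front (robot side) to its back, y left, z up. Its place and yaw change. The panel's hinge line runs along y, 118 mm behind the origin, 134 mm up.
- panel (a joint): Panel angle, rad: 0 shut on a rigid stop, grows as its front edge rises. Plate 236 mm front to back, 256 mm wide, 6 mm thick, hinged along its back edge. Starts 0.25 to 0.45; stiff hinge, stays where left; 2 to 4 N near the front edge pushes it down. Its top is bare and flat from 56 mm to 115 mm left and right of the middle.
- panel_front (a point): Point on the panel's top face, middle of its front edge; moves with the panel; axes as the extractor's when shut.
- cam (a joint): Cam angle, rad: 0 unlocked (slot runs front to back), grows clockwise seen from above, to a stop at 1.571: locked, slot parallel to the panel's front edge. Starts 0 to 0.2. Friction 0.12 N m; stays where left. Turned past about 0.85 while the panel is up, its tongue (under the panel) fouls a keeper and the panel cannot shut.
- slot (a point): On the cam's axis, at the slot's floor. The cam is a black round head, 92 mm wide, 18 mm high above the panel, midway across it, axis 160 mm in front of the hinge line. Slot: straight through the axis, right across the head, 36 mm wide, 14 mm deep, open at both ends; floor 144 mm above the bench when shut. Site x runs along the slot, z out of the panel; turns with the cam.
- mallet: Loose round wooden carver's mallet standing on its head, 76 mm wide, 200 mm tall, beside the extractor; leave alone. Origin at the centre of its underside.
- wax_tin: Loose closed metal tin, 72 mm wide, 60 mm tall, beside the extractor; leave alone. Origin at the centre of its underside.
- carving: Loose small carved wooden block, 85 by 50 by 60 mm, beside the extractor; leave alone. Origin at the centre of its underside.

How it is judged:
On the way, in this order (a step that is already met when the one before it is completed fails the run):
1. the panel is pushed shut while the cam is still unlocked (value of joint panel below 0.02 rad and value of joint cam below 0.75 rad), for 0.1 s.
2. the cam is turned to its stop with the panel shut (value of joint cam above 1.45 rad and value of joint panel below 0.02 rad), for 0.1 s.
At the end, for the whole second after the job is handed in: The panel is shut (within 0.02 rad, about 4 mm at its front edge), the cam stands at its locked stop (1.45 rad or more of 1.571), and the mallet, tin and carving are within 30 mm of where they stood (all of step 2 and distance of each of mallet, wax_tin, carving from where it was at the start of the episode below 0.03 m); the robot touches nothing.
It fails at once if the panel is swung further open (value of joint panel above 0.52 rad).
It fails at once if a bystander is moved, lifted or knocked over (distance of any of mallet, wax_tin, carving from where it was at the start of the episode above 0.03 m or angle between mallet's own z axis and vertical above 0.4 rad).
It also fails if it takes over 48 s, if anything falls off the work surface, if the arm or the gripper's body presses on something with over 40 N, if the wrist force passes 120 N, or if a joint passes its speed limit or range.

ROBOT

A 6-joint arm with a two-finger parallel gripper is mounted at the origin on the work surface. World frame = base frame: x ahead of the robot, y to its left, z up, the work surface at z = 0. Lengths are in m, angles in rad, forces in N, time in s.
With the tool pointing down it reaches from about 0.325 to 0.75 m from the base axis. Payload 7.6 kg.
Tool frame: the origin (TCP) lies midway between the tips of the shut fingers; the grasp point (between the pads) lies behind it (manip.grip_point_offset is the x of the grasp point in the tool frame, in m); x points along the fingers, z is the direction in which the jaws open and shut, and the axes are right-handed (so a half turn about x gives the same grasp; the last joint's range is limited). The gripper opens to 85 mm and grips with 20 to 120 N. Pads are 22 mm wide; open, the fingers measure 114 mm over their backs; the gripper's body (76 mm by 85 mm) begins 54 mm behind the grasp point. The pads swing forward as they close: fully open they stand 13 mm farther back than shut.
Start: joints at [1.057, 0.052, 1.401, -0, 1.689, -0.07], TCP at [0.225, 0.474, 0.231] pointing down, gripper open.
Joint ranges: [-2.9, 2.9], [-0.91, 2.17], [0.12, 2.37], [-1.06, 4.2], [0.26, 2.73], [-2.93, 2.93]. Speed limits (rad/s): [2.57, 2.57, 3.01, 3.14, 3.14, 3.14].

INTERFACE

Orientations are given as a unit quaternion [x, y, z, w].
In Python, from bench import manip gives the robot as it stands.
- The arm moves only by the tool play_rows, never from a script. Its argument "deltas" is a list that holds one entry, the list of rows, each a list of 6 numbers: the shift along the tool's x, y, z in m, then the turn, a rotation vector about the tool's x, y, z in degrees. In form: [[[dx, dy, dz, wx, wy, wz], ...]]. A call has 1 to 10 rows; each row is the pose to reach, as a shift and turn from the pose measured when the call began, along the tool's axes at that moment; what a row does not reach only later rows make up. A row lasts 1/8 s, in which the tool goes at most 62.5 mm and 10.7 degrees, less where a joint would pass 70% of its speed; a pose out of reach is approached as far as the arm can. A call with a gripper value outside its range is refused whole. "hand" is the opening, from 0 (shut) to 1 (fully open), set as the call begins (left out, the last holds). The fingers move at their own pace and stop on an object; the grip force is fixed at half the most. Time passes only in rows, so rows that repeat a pose let the fingers close. It gives the time, the measured TCP pose, the force and the opening at its end, in the units of the state.
- manip.state(): the state, without advancing time (a new reading comes with each control period).
- manip.get_image(name): name is "scene" or "side" or "wrist"; returns (picture, depth): 420x560x3 uint8, red, green, blue; 420x560 float32, m along the optical axis (not along the pixel's ray), 0 where there is no reading.
- manip.get_calibration(name): a dict with "camera_matrix" (3x3 intrinsics, pixels), "R" (3x3) and "t" (3): a world point X has camera coordinates R X + t. Camera axes: x right, y down, z forward; pixel columns grow to the right and rows downward; lengths in m; the calibration is good to about 2 mm. A picture is of the moment at which its call begins: read the wrist's pose just before it. get_calibration takes no time and is no camera call; for the wrist camera it gives the pose at the moment of the call.
- manip.sign_off(): hands the job in, once; it reports no verdict.
Trained networks look in the newest picture that a camera, given by its name, has taken for a name from the list of things; names that differ only in an ending like _2 or _b are one class to them, and where a whole thing is asked for, a point or a joint stands for the part that bears it (a point fixed in the world has none). Each returns a list of dicts, best first, with "confidence" (0 to 1); they miss things now and then, are a little off and sometimes report something else, mostly with a low value. They report only what shows in the picture. A call takes as long as a camera call.
- manip.boxes_of(camera, label): "at" ([x, y, z] in m, in the coordinates of the camera as it stood for that picture, good to about 4 mm: the middle of the surface that is visible of it).
- manip.silhouettes(camera, label): "mask" (420x560 bool, what is visible of it).
- manip.tip_of(camera, label): "at" ([x, y, z] in m, in the coordinates of the camera as it stood for that picture, good to about 4 mm: a listed point, or the origin of a listed thing).
The state is a dict: "time": time; "joint_pos": joint angles; "joint_vel": joint speeds; "tau": joint torques, N m; "tool_pos": TCP position; "orientation": TCP orientation; "force": force on the tool from outside, world axes, zero at the start; "wrist_torque": the same for the moment, N m; "finger_gap": opening from 0.0 (shut) to 1.0 (fully open).
Only numpy, scipy, OpenCV 4.12 (cv2) and the standard library are available. Lean on these libraries where they do the work, as an engineer would, in place of code of your own. Each camera call takes 0.05 s, during which the arm holds its last target. There are 200 camera calls.

## Working session

There is one attempt and no reset: what is moved stays moved. The work goes in short steps, Python scripts to look and compute and a tool call to move; the robot and the scene stay as the last step left them, time stands still between calls to the robot, and variables do not carry over. Pictures are saved under pics/ and viewed, about 8 in all and at most 12, crops included, and the job is handed in when it is done.

Besides the shell and the picture viewer there is one more tool, called as name([rows], argument=value, ...), one row to a line, values as JSON. play_rows: Moves the arm, as the interface text tells. Its arguments: {"type":"object","properties":{"deltas":{"type":"array","items":{"type":"array","items":{"type":"array","items":{"type":"number"}}}},"hand":{"type":"number"}},"required":["deltas"]}

```bash
mkdir -p pics; ls
cat > h.py <<'E'
from bench import manip
import numpy as np, cv2
from scipy.spatial.transform import Rotation as Ro
def world(cam,p,c=None):
    c=c or manip.get_calibration(cam); return np.array(c["R"]).T@(np.array(p)-np.array(c["t"]))
def cloud(cam,d,c=None):
    c=c or manip.get_calibration(cam);K=np.array(c["camera_matrix"]);v,u=np.mgrid[:d.shape[0],:d.shape[1]]
    P=np.stack([(u-K[0,2])/K[0,0]*d,(v-K[1,2])/K[1,1]*d,d],-1)
    return (P-np.array(c["t"]))@np.array(c["R"])
E
python3 - <<'E'
from h import *
np.set_printoptions(precision=3,suppress=True)
ims=[]
for cam in("scene","side"):
    im,d=manip.get_image(cam);ims.append(im);np.save(cam+"_d.npy",d)
    for l in("extractor","panel_front","slot","mallet","wax_tin","carving"):
        r=manip.tip_of(cam,l)
        print(cam,l,[(world(cam,x["at"]),round(x["confidence"],2)) for x in r[:2]])
cv2.imwrite("pics/a.png",cv2.resize(np.vstack(ims),(560,840))[:,:,::-1][:, :])
cv2.imwrite("pics/a.png",cv2.resize(np.hstack(ims),(800,300))[:,:,::-1])
cv2.imwrite("pics/s.png",ims[0][:,:,::-1])
s=manip.state();print(s["tool_pos"],s["orientation"],s["time"],s["force"]);print(manip.grip_point_offset)
E
```

```text
pics
scene extractor []
scene panel_front [(array([ 0.463, -0.026,  0.221]), 0.57)]
scene slot [(array([ 0.533, -0.044,  0.202]), 0.83)]
scene mallet [(array([0.681, 0.146, 0.   ]), 0.93)]
scene wax_tin [(array([ 0.558,  0.175, -0.004]), 0.72)]
scene carving [(array([ 0.457, -0.264,  0.003]), 0.56)]
side extractor [(array([ 0.562, -0.058,  0.   ]), 0.84)]
side panel_front [(array([ 0.466, -0.026,  0.216]), 0.64), (array([ 0.562, -0.053, -0.001]), 0.27)]
side slot [(array([ 0.534, -0.045,  0.197]), 0.82)]
side mallet [(array([ 0.682,  0.145, -0.001]), 0.88)]
side wax_tin [(array([ 0.563,  0.172, -0.   ]), 0.93)]
side carving []
[0.225 0.474 0.231] [-0.378  0.598  0.378  0.598] 0.7 [-0.12  -0.478  0.157]
-0.0187
```

View pics/a.png

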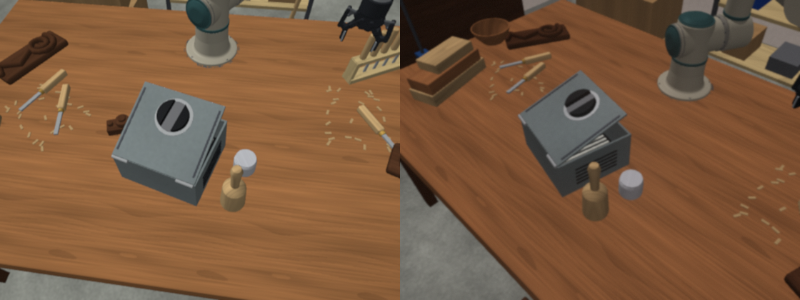

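The scene picture shows the extractor in the middle with its panel up toward the robot. The cam head is near (172,117), the mallet and tin are to the robot's left, and the carving is to its right. Next I fit the panel plane and yaw from depth.

Run:
```python
from h import *
np.set_printoptions(precision=4,suppress=True)
for cam in("scene","side"):
    im,d=manip.get_image(cam); c=manip.get_calibration(cam)
    P=cloud(cam,d,c)
    r=manip.silhouettes(cam,"panel_front"); 
    if not r: print("none");continue
    m=r[0]["mask"]&(d>0); 
    q=P[m]
    # robust plane
    sel=np.ones(len(q),bool)
    for _ in range(15):
        o=q[sel].mean(0);n=np.linalg.svd(q[sel]-o,full_matrices=False)[2][2];n*=np.sign(n[2]);e=(q-o)@n
        sel=abs(e)<max(.003,1.5*np.std(e[sel])) if _<8 else abs(e)<.003
    # hinge dir is horizontal in-plane
    h=np.cross(n,[0,0,1]);h/=np.linalg.norm(h);h*=np.sign(h[1])
    yaw=np.arctan2(-h[0],h[1])
    print(cam,r[0]["confidence"],m.sum(),sel.sum(),"n",n,"tilt",np.arccos(n[2]),"yaw",yaw,np.degrees(yaw))
    f=np.cross(h,n);  # in-plane toward back
    q2=q[sel]; a=(q2-o)@f; b=(q2-o)@h
    rect=cv2.minAreaRect(np.float32(np.c_[a,b])); print(rect)
    pa=np.percentile(a,[.3,99.7]);pb=np.percentile(b,[.3,99.7]);print("ext",pa,pb,np.ptp(pa),np.ptp(pb))
    ctr=o+f*pa.mean()+h*pb.mean(); fr=o+f*pa[0]+h*pb.mean(); bk=o+f*pa[1]+h*pb.mean()
    print("ctr",ctr,"front",fr,"back",bk)
    # black cam: above plane
    e=(P-o)@n; a=(P-o)@f;b=(P-o)@h
    cm=(abs(e-.018)<.005)&(a>pa[0]+.02)&(a<pa[1]-.02)&(b>pb[0]+.03)&(b<pb[1]-.03)&(d>0)
    k=P[cm];print("cam top",cm.sum(),k.mean(0), "radii",np.ptp(a[cm]),np.ptp(b[cm]))
    fl=(abs(e-.004)<.006)&(np.hypot(a-a[cm].mean(),b-b[cm].mean())<.04)&(d>0)
    xy=np.c_[a[fl],b[fl]]; print("floor",fl.sum(),P[fl].mean(0)); 
    if len(xy)>10:
        v=np.linalg.svd(xy-xy.mean(0),full_matrices=False)[2][0];print("slot dir (f,h)",v*np.sign(v[0]))
    np.savez(cam+"_fit.npz",P=P,im=im)
```

```text
scene 0.68 13808 11776 n [ 0.3271 -0.0893  0.9408] tilt 0.3459303244690365 yaw -0.2666370905146635 -15.277179948137935
((-0.00893615186214447, -0.005864575505256653), (0.2559273838996887, 0.2357906699180603), 89.72943115234375)
ext [-0.1253  0.1077] [-0.1324  0.1211] 0.23293517953373657 0.2535511466714792
ctr [ 0.5701 -0.0532  0.1804] front [ 0.4644 -0.0243  0.2198] back [ 0.6758 -0.0821  0.1409]
cam top 861 [ 0.5381 -0.044   0.2111] radii 0.08718971019212092 0.09278702755751893
floor 574 [ 0.532  -0.0474  0.1982]
slot dir (f,h) [ 0.9919 -0.1268]
side 0.69 10054 8556 n [ 0.3264 -0.0896  0.941 ] tilt 0.3453386626431655 yaw -0.26783783591244215 -15.345977591700407
((-0.007597602903842926, -0.014530643820762634), (0.23589669167995453, 0.25919294357299805), 0.12126248329877853)
ext [-0.1237  0.1082] [-0.1396  0.1133] 0.23191579075587374 0.25292440321617393
ctr [ 0.5726 -0.0533  0.1803] front [ 0.4674 -0.0245  0.2195] back [ 0.6779 -0.0822  0.141 ]
cam top 699 [ 0.5408 -0.0435  0.2107] radii 0.08697750842296027 0.09485257175559628
floor 345 [ 0.532  -0.0534  0.199 ]
slot dir (f,h) [ 0.9923 -0.1241]
```

View pics/s.png

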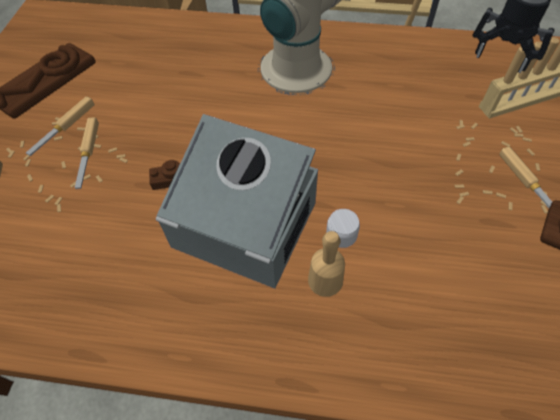

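```bash
cat >> h.py <<'E'
ORG=np.array([.5625,-.0525,0]);YAW=-.267
EX=np.array([np.cos(YAW),np.sin(YAW),0]);EY=np.array([-EX[1],EX[0],0])
def loc(x,y,z): return ORG+x*EX+y*EY+np.array([0,0,z])
def down(zyaw): # tool x down, tool z horizontal at heading zyaw
    z=np.array([np.cos(zyaw),np.sin(zyaw),0]);x=np.array([0,0,-1.]);return Ro.from_matrix(np.c_[x,np.cross(z,x),z])
def delta(p,R,s=None):
    s=s or manip.state();R0=Ro.from_quat(s["orientation"])
    return np.round(np.r_[R0.inv().apply(np.array(p)-s["tool_pos"]),np.degrees((R0.inv()*R).as_rotvec())],4)
E
python3 - <<'E'
from h import *
np.set_printoptions(precision=4,suppress=True)
s=manip.state();M=Ro.from_quat(s["orientation"]).as_matrix();print(M,np.degrees(np.arctan2(M[1,2],M[0,2])),s["joint_pos"],s["time"])
a=YAW-.127
for z in(a,a+np.pi):
    for p in (loc(-.095,.085,.32),loc(-.095,.085,.25)): print(np.degrees(z),p,delta(p,down(z),s))
E
```

```text
[[ 0.     -0.9031  0.4293]
 [ 0.      0.4293  0.9031]
 [-1.     -0.      0.0001]] 64.573780390376 [ 1.0567  0.0522  1.4007 -0.      1.6886 -0.0703] 0.9
-22.574537128154436 [0.4933 0.0546 0.32  ] [-0.0887 -0.4221 -0.2639 87.1483  0.004  -0.0018]
-22.574537128154436 [0.4933 0.0546 0.25  ] [-0.0187 -0.4221 -0.2639 87.1483  0.004  -0.0018]
157.42546287184555 [0.4933 0.0546 0.32  ] [ -0.0887  -0.4221  -0.2639 -92.8517   0.0018   0.004 ]
157.42546287184555 [0.4933 0.0546 0.25  ] [ -0.0187  -0.4221  -0.2639 -92.8517   0.0018   0.004 ]
```

play_rows([
  [[-0.05, -0.03, -0.02, 8, 0, 0], [-0.089, -0.08, -0.05, 17, 0, 0], [-0.089, -0.125, -0.078, 26, 0, 0], [-0.089, -0.17, -0.106, 35, 0, 0], [-0.089, -0.215, -0.134, 44, 0, 0], [-0.089, -0.26, -0.162, 53, 0, 0], [-0.089, -0.305, -0.19, 62, 0, 0], [-0.089, -0.35, -0.218, 71, 0, 0], [-0.089, -0.39, -0.243, 80, 0, 0], [-0.089, -0.422, -0.264, 87.1, 0, 0]],
], hand=0)

```text
time: 2.15
tool_pos: [0.4939, 0.0528, 0.3203]
orientation: [0.14, 0.693, -0.14, 0.693]
force: [-0.5, 0.6, -1.0]
finger_gap: 0.003
```

Run:
```python
from h import *
np.set_printoptions(precision=4,suppress=True)
s=manip.state();print(s["time"],s["tool_pos"],s["force"],s["finger_gap"],s["joint_pos"],delta(loc(-.095,.085,.225),down(YAW-.127),s),delta(loc(-.095,.085,.138),down(YAW-.127),s))
```

```text
2.15 [0.4939 0.0528 0.3203] [-0.4702  0.6352 -1.0298] 0.0034443767622089143 [ 0.0321 -0.0298  1.3079  0.0001  1.8634  0.4308] [ 0.0953  0.0014 -0.0012 -0.2684  0.0026 -0.0062] [ 0.1823  0.0014 -0.0012 -0.2684  0.0026 -0.0062]
```

play_rows([
  [[0.045, 0, 0, 0, 0, 0], [0.09, 0, 0, 0, 0, 0], [0.1, 0, 0, 0, 0, 0], [0.11, 0, 0, 0, 0, 0], [0.12, 0, 0, 0, 0, 0], [0.13, 0, 0, 0, 0, 0], [0.14, 0, 0, 0, 0, 0], [0.15, 0, 0, 0, 0, 0], [0.158, 0, 0, 0, 0, 0], [0.166, 0, 0, 0, 0, 0]],
])

```text
time: 3.4
tool_pos: [0.4939, 0.0528, 0.1537]
orientation: [0.14, 0.693, -0.14, 0.693]
force: [-1.4, 0.2, 1.3]
finger_gap: 0.001
```

play_rows([
  [[0.005, 0, 0, 0, 0, 0], [0.009, 0, 0, 0, 0, 0], [0.012, 0, 0, 0, 0, 0], [0.014, 0, 0, 0, 0, 0], [0.0155, 0, 0, 0, 0, 0], [0.0155, 0, 0, 0, 0, 0]],
])

```text
time: 4.15
tool_pos: [0.494, 0.0528, 0.1399]
orientation: [0.14, 0.693, -0.14, 0.693]
force: [-6.9, 0.0, 11.5]
finger_gap: -0.003
```

The tip stopped at z = 0.140 with the force rising, so the panel is on its stop. I'll back off and look at the cam from above.

play_rows([
  [[-0.04, 0, 0, 0, 0, 0], [-0.09, 0, 0, 0, 0, 0], [-0.13, 0, 0, 0, 0, 0], [-0.16, 0, 0, 0, 0, 0], [-0.16, 0, 0, 0, 0, 0]],
], hand=0.5)

```text
time: 4.78
tool_pos: [0.4947, 0.0528, 0.3025]
orientation: [0.14, 0.691, -0.14, 0.695]
force: [-0.3, 0.0, -0.1]
finger_gap: 0.502
```

Run:
```python
from h import *
np.set_printoptions(precision=4,suppress=True)
ims=[]
print(manip.state()["finger_gap"])
for cam in("scene","side","wrist"):
    c=manip.get_calibration(cam); im,d=manip.get_image(cam); ims.append(im); P=cloud(cam,d,c)
    r=manip.tip_of(cam,"slot"); print(cam,[(world(cam,x["at"],c),round(x["confidence"],2)) for x in r[:2]])
    L=(P-ORG)@np.c_[EX,EY,[0,0,1]]
    C=np.hypot(L[...,0]+.042,L[...,1])
    pm=(d>0)&(abs(L[...,0])<.1)&(abs(L[...,1])<.11)&(C>.056)&(abs(L[...,2]-.14)<.03)
    if pm.sum()>50: 
        A=np.c_[L[pm][:,:2],np.ones(pm.sum())];k=np.linalg.lstsq(A,L[pm][:,2],rcond=None)[0];print("panel slope",-k[0],"z",k[2])
    tm=(d>0)&(C<.055)&(L[...,2]>.153)&(L[...,2]<.164)
    fm=(d>0)&(C<.042)&(L[...,2]>.138)&(L[...,2]<.149)
    print("top",tm.sum(),"floor",fm.sum())
    if tm.sum()>20:
        ctr,rad=cv2.minEnclosingCircle(np.float32(L[tm][:,:2]));print("circle",ctr,rad)
    if fm.sum()>20:
        xy=L[fm][:,:2];print("floor ctr",xy.mean(0),L[fm][:,2].mean());v=np.linalg.svd(xy-xy.mean(0),full_matrices=False)[2][0];v*=np.sign(v[0]);print("cam ang",np.arctan2(-v[1],v[0]))
cv2.imwrite("pics/b.png",cv2.resize(np.hstack(ims[1:]),(800,300))[:,:,::-1])
```

```text
0.5015103349726301
scene [(array([ 0.5195, -0.0425,  0.145 ]), 0.75)]
panel slope 0.0012247835247078214 z 0.1409346018070891
top 698 floor 455
circle (-0.04421234503388405, 0.0009819269180297852) 0.04771379381418228
floor ctr [-0.0415 -0.0036] 0.1450226422073313
cam ang 0.11146817279199076
side [(array([ 0.5194, -0.0429,  0.1439]), 0.8)]
panel slope 0.0009618045426726645 z 0.14082183877040594
top 630 floor 277
circle (-0.0402674674987793, 0.00017382313671987504) 0.047932159155607224
floor ctr [-0.0424 -0.0092] 0.14518560667334163
cam ang 0.12139591681554802
wrist [(array([ 0.5177, -0.0398,  0.1457]), 0.84)]
panel slope 0.0012540162570464674 z 0.1391881678043787
top 2247 floor 1347
circle (-0.04479208588600159, 0.001668497920036316) 0.04678397253155708
floor ctr [-0.0407 -0.0012] 0.14339441499191177
cam ang 0.10892009627989611
```

View pics/b.png

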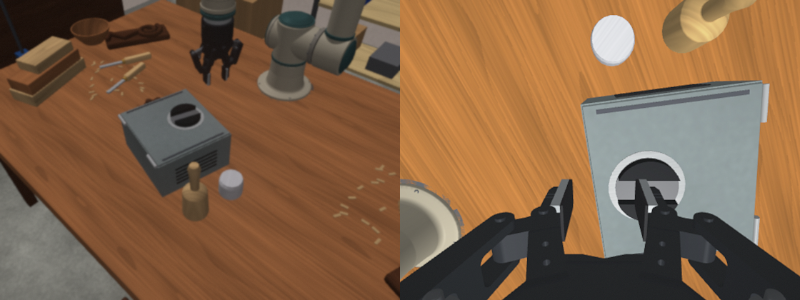

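Run:
```python
from h import *
np.set_printoptions(precision=4,suppress=True)
s=manip.state();print(delta([.52,-.041,.175],down(YAW-.115),s))
```

```text
[ 0.1235 -0.076   0.061  -0.9561 -0.0775  0.0384]
```

play_rows([
  [[0, -0.025, 0.02, -0.5, 0, 0], [0, -0.05, 0.04, -1, -0.08, 0.04], [0.02, -0.076, 0.061, -1, -0.08, 0.04], [0.07, -0.076, 0.061, -1, -0.08, 0.04], [0.115, -0.076, 0.061, -1, -0.08, 0.04], [0.1235, -0.076, 0.061, -1, -0.08, 0.04], [0.1235, -0.076, 0.061, -1, -0.08, 0.04]],
])

```text
time: 5.95
tool_pos: [0.5203, -0.0409, 0.1757]
orientation: [0.134, 0.694, -0.134, 0.694]
force: [-0.2, -0.0, 0.2]
finger_gap: 0.5
```

Run:
```python
from h import *
np.set_printoptions(precision=4,suppress=True)
s=manip.state();print(s["time"],s["tool_pos"],s["force"],s["finger_gap"],delta([.52,-.041,.144],down(YAW-.115),s))
ims=[]
for cam in("scene","wrist"):
    im,d=manip.get_image(cam); ims.append(im)
K=manip.get_calibration("scene");p=K["camera_matrix"]@(K["R"]@np.array([.52,-.041,.15])+K["t"]);u,v=(p[:2]/p[2]).astype(int)
a=cv2.resize(ims[0][max(v-60,0):v+45,u-70:u+70],(400,300));b=cv2.resize(ims[1],(400,300))
cv2.imwrite("pics/c.png",np.hstack([a,b])[:,:,::-1])
```

```text
5.95 [ 0.5203 -0.0409  0.1757] [-0.21   -0.0152  0.2107] 0.499954967110572 [ 0.0317 -0.0002 -0.0002  0.0561  0.0213 -0.0043]
```

View pics/c.png

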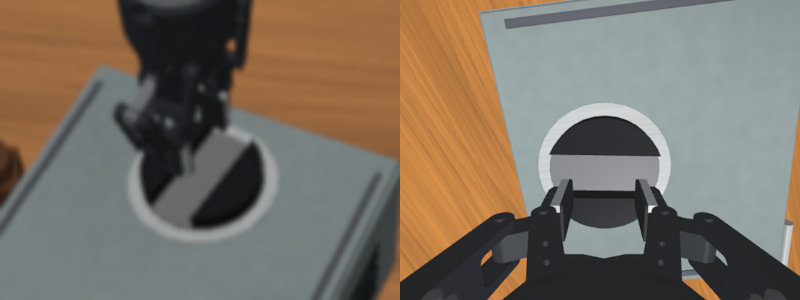

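The scene crop on the left shows the slot centred near (205,175), with the fingers above it in line. The wrist view agrees: the slot band is around (605,175) between the fingers. Now I descend gently.

play_rows([
  [[0.008, 0, 0, 0, 0, 0], [0.014, 0, 0, 0, 0, 0], [0.019, 0, 0, 0, 0, 0], [0.023, 0, 0, 0, 0, 0], [0.027, 0, 0, 0, 0, 0], [0.03, 0, 0, 0, 0, 0], [0.03, 0, 0, 0, 0, 0]],
])

```text
time: 6.92
tool_pos: [0.5211, -0.041, 0.1471]
orientation: [0.134, 0.693, -0.134, 0.695]
force: [-0.2, -1.0, 0.6]
finger_gap: 0.5
```

play_rows([
  [[0.002, 0, 0, 0, 0, 0], [0.004, 0, 0, 0, 0, 0], [0.005, 0, 0, 0, 0, 0], [0.005, 0, 0, 0, 0, 0]],
])

```text
time: 7.42
tool_pos: [0.5211, -0.041, 0.1422]
orientation: [0.134, 0.693, -0.134, 0.695]
force: [-0.1, -0.0, 1.5]
finger_gap: 0.497
```

play_rows([
  [[0.002, 0, 0, 0, 0, 0], [0.003, 0, 0, 0, 0, 0], [0.004, 0, 0, 0, 0, 0], [0.004, 0, 0, 0, 0, 0]],
])

```text
time: 7.92
tool_pos: [0.5213, -0.0411, 0.1419]
orientation: [0.134, 0.692, -0.134, 0.696]
force: [-11.0, 0.7, 21.4]
finger_gap: 0.501
```

Both checks point to the slot floor: contact came at TCP z of about 0.142, and the tips sit about 2 mm above the TCP at half opening. I'll lift 3 mm, then turn clockwise, which is + about tool x.

play_rows([
  [[-0.003, 0, 0, 0, 0, 0], [-0.003, 0, 0, 0, 0, 0], [-0.003, 0, 0, 0, 0, 0]],
])

```text
time: 8.3
tool_pos: [0.5211, -0.041, 0.1443]
orientation: [0.134, 0.693, -0.134, 0.696]
force: [-0.1, 0.4, -0.2]
finger_gap: 0.503
```

play_rows([
  [[0, 0, 0, 5, 0, 0], [0, 0, 0, 10, 0, 0], [0, 0, 0, 15, 0, 0], [0, 0, 0, 20, 0, 0], [0, 0, 0, 25, 0, 0], [0, 0, 0, 30, 0, 0], [0, 0, 0, 35, 0, 0], [0, 0, 0, 40, 0, 0], [0, 0, 0, 40, 0, 0]],
])

```text
time: 9.43
tool_pos: [0.5213, -0.0405, 0.1437]
orientation: [0.364, 0.606, -0.362, 0.608]
force: [3.7, 2.1, -1.7]
finger_gap: 0.498
```

Run:
```python
from h import *
np.set_printoptions(precision=4,suppress=True)
s=manip.state();print(s["time"],s["tool_pos"],s["force"],s["wrist_torque"],s["finger_gap"],delta([.52,-.041,.1435],down(YAW-.115),s),s["joint_pos"])
```

```text
9.425 [ 0.5213 -0.0405  0.1437] [ 3.6559  2.0772 -1.7302] [ 0.466  -0.6086  0.1401] 0.4976909285395676 [  0.0002  -0.0014  -0.0002 -39.8606   0.1927  -0.1888] [-0.1487  0.0875  1.5394  0.0009  1.5102  0.929 ]
```

play_rows([
  [[0, 0, 0, 6, 0, 0], [0, 0, 0, 12, 0, 0], [0, 0, 0, 18, 0, 0], [0, 0, 0, 24, 0, 0], [0, 0, 0, 30, 0, 0], [0, 0, 0, 36, 0, 0], [0, 0, 0, 42, 0, 0], [0, 0, 0, 46, 0, 0], [0, 0, 0, 46, 0, 0]],
])

```text
time: 10.55
tool_pos: [0.5216, -0.0405, 0.1437]
orientation: [0.572, 0.416, -0.569, 0.419]
force: [3.6, 1.6, 0.1]
finger_gap: 0.501
```

Run:
```python
from h import *
np.set_printoptions(precision=4,suppress=True)
s=manip.state();print(s["time"],s["tool_pos"],s["force"],s["wrist_torque"],delta([.52,-.041,.1435],down(YAW-np.pi/2),s),s["joint_pos"])
```

```text
10.55 [ 0.5216 -0.0405  0.1437] [3.6081 1.6119 0.0863] [ 0.2435 -0.6363  0.0112] [ 0.0002 -0.0014  0.001  -2.3213 -0.1013 -0.2906] [-0.1486  0.0878  1.5391  0.0011  1.5094  1.7297]
```

play_rows([
  [[0, 0, 0, 3, 0, 0], [0, 0, 0, 6, 0, 0], [0, 0, 0, 9, 0, 0], [0, 0, 0, 12, 0, 0], [0, 0, 0, 12, 0, 0]],
])

```text
time: 11.18
tool_pos: [0.5217, -0.0405, 0.1436]
orientation: [0.612, 0.355, -0.609, 0.357]
force: [2.6, 1.4, 0.8]
finger_gap: 0.506
```

Run:
```python
from h import *
np.set_printoptions(precision=4,suppress=True)
s=manip.state();print(s["time"],s["tool_pos"],s["force"],s["wrist_torque"],delta([.52,-.041,.1435],down(YAW-np.pi/2),s),s["joint_pos"])
```

```text
11.175 [ 0.5217 -0.0405  0.1436] [2.565  1.3612 0.7894] [ 0.1406 -0.5025  0.0481] [  0.0001  -0.0012   0.0012 -14.1803  -0.1306  -0.2827] [-0.1487  0.0879  1.5391  0.001   1.5093  1.9366]
```

play_rows([
  [[0, 0, 0, 2, 0, 0], [0, 0, 0, 4, 0, 0], [0, 0, 0, 6, 0, 0], [0, 0, 0, 6, 0, 0]],
])

```text
time: 11.68
tool_pos: [0.5217, -0.0405, 0.1437]
orientation: [0.63, 0.323, -0.627, 0.325]
force: [2.9, -0.0, 0.1]
finger_gap: 0.502
```

```bash
cat > chk.py <<'E'
from h import *
np.set_printoptions(precision=4,suppress=True)
s=manip.state();print(s["time"],s["tool_pos"],s["force"],s["wrist_torque"],delta([.52,-.041,.1435],down(YAW-np.pi/2),s))
ims=[]
for cam in("scene","side","wrist"):
    c=manip.get_calibration(cam); im,d=manip.get_image(cam); ims.append(im); P=cloud(cam,d,c)
    L=(P-ORG)@np.c_[EX,EY,[0,0,1]];C=np.hypot(L[...,0]+.043,L[...,1]-.001)
    fm=(d>0)&(C<.04)&(L[...,2]>.138)&(L[...,2]<.149);print(cam,fm.sum())
    pm=(d>0)&(abs(L[...,0])<.1)&(abs(L[...,1])<.11)&(C>.056)&(abs(L[...,2]-.14)<.03)
    A=np.c_[L[pm][:,:2],np.ones(pm.sum())];print("slope",-np.linalg.lstsq(A,L[pm][:,2],rcond=None)[0][0])
    if fm.sum()>20:
        xy=L[fm][:,:2];v=np.linalg.svd(xy-xy.mean(0),full_matrices=False)[2][0];v*=-np.sign(v[1]);print("cam ang",np.arctan2(-v[1],v[0]))
    for l in("mallet","wax_tin","carving"): print(l,[(world(cam,x["at"],c),round(x["confidence"],2)) for x in manip.tip_of(cam,l)[:1]])
K=manip.get_calibration("scene");p=K["camera_matrix"]@(K["R"]@np.array([.52,-.041,.15])+K["t"]);u,v=(p[:2]/p[2]).astype(int)
a=cv2.resize(ims[0][max(v-60,0):v+45,u-70:u+70],(400,300));b=cv2.resize(ims[2],(400,300))
import sys
cv2.imwrite(sys.argv[1],np.hstack([a,b])[:,:,::-1])
E
python3 chk.py pics/d.png
```

```text
11.675 [ 0.5217 -0.0405  0.1437] [ 2.8632 -0.0404  0.0858] [-0.0956 -0.562   2.2897] [  0.0002  -0.0011   0.0014 -20.0724  -0.1223  -0.2967]
scene 216
slope 0.0008226787287880753
cam ang 1.5464138649831014
mallet [(array([0.683 , 0.1435, 0.0011]), 0.72)]
wax_tin [(array([ 0.5549,  0.1696, -0.0022]), 0.93)]
carving [(array([ 0.4585, -0.2651,  0.0007]), 0.63)]
side 159
slope 0.0009550373879635108
cam ang 1.4224424966196278
mallet [(array([ 0.6854,  0.1457, -0.0014]), 0.63)]
wax_tin [(array([ 0.5587,  0.1745, -0.0036]), 0.86)]
carving [(array([ 0.4587, -0.2664,  0.0012]), 0.63)]
wrist 6814
slope 0.0009339579564851689
cam ang 1.3752935430742959
mallet []
wax_tin []
carving [(array([ 0.4577, -0.2657,  0.0032]), 0.59)]
```

View pics/d.png

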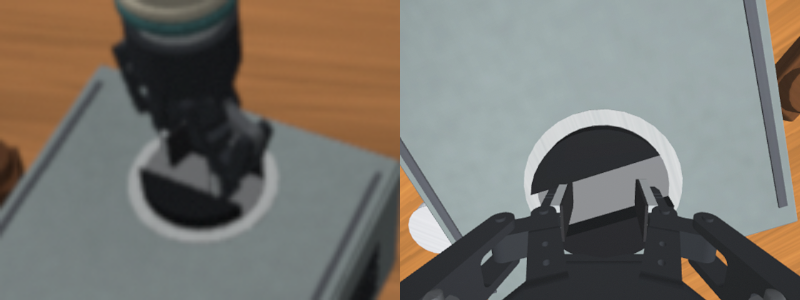

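The wrist torque jumped from 0.05 to 2.3 N m, so the cam is on its stop. In the picture the slot lies across the panel around (190,180). I'll ease back within the slack and lift straight out.

play_rows([
  [[0, 0, 0, -5, 0, 0], [0, 0, 0, -11, 0, 0], [0, 0, 0, -16, 0, 0], [0, 0, 0, -16, 0, 0], [-0.015, 0, 0, -16, 0, 0], [-0.05, 0, 0, -16, 0, 0], [-0.1, 0, 0, -16, 0, 0], [-0.15, 0, 0, -16, 0, 0], [-0.18, 0, 0, -16, 0, 0], [-0.18, 0, 0, -16, 0, 0]],
])

```text
time: 13.52
tool_pos: [0.5212, -0.0407, 0.3275]
orientation: [0.581, 0.405, -0.574, 0.41]
force: [-0.4, -0.6, -0.3]
finger_gap: 0.5
```

```bash
python3 chk.py pics/e.png
```

```text
13.525 [ 0.5212 -0.0407  0.3275] [-0.3925 -0.5695 -0.3104] [-0.004  -0.0094  0.0003] [ 0.184  -0.0031  0.0013 -4.2845 -0.1666 -0.6515]
scene 399
slope 0.0014601655187268536
cam ang 1.5797131639153383
mallet [(array([ 0.6812,  0.1465, -0.0001]), 0.92)]
wax_tin [(array([0.5543, 0.1742, 0.0019]), 0.73)]
carving [(array([ 0.4578, -0.265 ,  0.0027]), 0.93)]
side 333
slope 0.00030285739438888485
cam ang 1.5890125834968776
mallet [(array([ 0.6846,  0.1449, -0.0003]), 0.68)]
wax_tin [(array([ 0.563 ,  0.1755, -0.0038]), 0.56)]
carving [(array([ 0.4588, -0.265 ,  0.0007]), 0.66)]
wrist 2422
slope 0.0008741428777386169
cam ang 1.576448389301946
mallet [(array([ 0.6839,  0.1414, -0.0023]), 0.82)]
wax_tin []
carving [(array([ 0.4554, -0.2665,  0.0003]), 0.63)]
```

View pics/e.png

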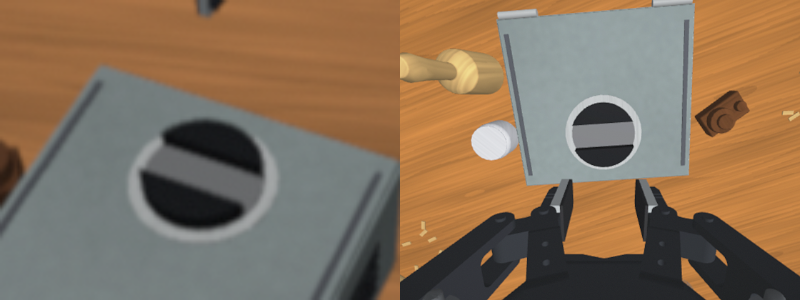

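The slot band, around (205,175) and (603,135) in the two views, is parallel to the front edge. The cam is at about 1.58 rad, the panel is shut, the bystanders are in place and the tool is clear. Handing in.

```bash
python3 -c "
from bench import manip; print(manip.sign_off())"
```

```text
the job is handed in; nothing more can be done
None
```

The panel is shut and locked, and I handed the job in at about 14 s of the 48 s allowed. Signing off gave no verdict.

- **What I did:** I pushed the panel down with shut fingertips on the bare strip left of the cam. Then I set the half-open fingertips in the slot and turned them clockwise until the wrist torque jumped to 2.3 N m at the stop. I eased back within the slack and lifted straight out.
- **Panel and cam:** In the last check from all three cameras, the panel slope was 0.0003 to 0.0015 rad. The slot angle was 1.58 to 1.59 rad, which matches the 1.571 stop within measuring error.
- **Bystanders and clearance:** The mallet, tin and carving read within about 10 mm of where they started, which is within the networks' scatter. The tool ended about 17 cm above the cam with no contact force.
- **Readings that disagreed:** With the fingers still in the slot, the side and wrist cameras read the cam at only 1.42 and 1.38 rad, because the fingers hid part of it. Once the fingers were out, all three cameras agreed.

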